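# Seat a castle wall piece in the gluing jig and lock the toggle clamp

### The arm

A 6-joint arm with a two-finger parallel gripper is mounted at the origin on a cart in front of the work surface, level with it; the furniture and walls round the work are solid. World frame = base frame: x ahead of the robot, y to its left, z up, the work surface at z = 0. Lengths are in m, angles in rad, forces in N, time in s.
With the tool pointing down it reaches from about 0.375 to 0.975 m from the base axis. Payload 3.8 kg.
Tool frame: the origin (TCP) lies at the very end of the fingers, on their centre line; the grasp point (between the pads) lies 19 mm behind it (manip.tcp_to_grasp is the z of the grasp point in the tool frame, in m); z points along the fingers, y is the line along which they close (so a half turn about z gives the same grasp; the last joint's range is limited). The gripper opens to 88 mm and grips with 3 to 60 N. Pads are 18 mm wide; open, the fingers measure 123 mm over their backs; the gripper's body (75 mm by 187 mm) begins 45 mm behind the grasp point.
Start: joints at [-1.261, 0.264, 1.604, -0, 1.274, -0.037], TCP at [0.229, -0.635, 0.239] pointing down, gripper open.
Joint ranges: [-2.63, 2.63], [-0.94, 2.18], [0.31, 2.57], [-1.31, 4.45], [0, 2.66], [-2.55, 2.55]. Speed limits (rad/s): [2.57, 2.57, 3.14, 3.14, 3.14, 3.14].

### API

Orientations are given as a unit quaternion [x, y, z, w].
In Python, from plant import sense, optics, manip gives the robot as it stands.
- The arm moves only by the tool jog_arm, never from a script. Its argument "motion" is a list of rows, each a list of 7 numbers: the turn, a rotation vector about the tool's x, y, z as a fraction of full scale, then the shift along the tool's x, y, z as a fraction of full scale, then the opening, from -1 (shut) to 1 (fully open). In form: [[wx, wy, wz, x, y, z, claw], ...]. A call has 1 to 20 rows; each row is the pose to reach, as a shift and turn from the pose commanded when the call began, along the tool's axes at that moment; what a row does not reach only later rows make up. Full scale, the value 1, is 150 mm for a shift and 90 degrees for a turn. A row lasts 1/10 s, in which the tool goes at most 50 mm and 8.59 degrees, less where a joint would pass 70% of its speed; a pose out of reach is approached as far as the arm can. A call with a number of a shift or a turn outside -1 to 1 is refused whole. A call with a gripper value outside its range is refused whole. The fingers move at their own pace and stop on an object; "squeeze" is the grip in N (left out, the last holds). Time passes only in rows, so rows that repeat a pose let the fingers close. It gives the time, the measured TCP pose, the force, the opening and the grip force at its end, in the units of the state.
- sense(): the state, without advancing time (a new reading comes with each control period).
- optics.read_camera(name): name is "scene" or "side" or "wrist"; returns a dict with "frame" (384x512x3 uint8, red, green, blue), "range_z" (384x512 float32, m along the optical axis (not along the pixel's ray), 0 where there is no reading), "fx", "fy", "cx", "cy" (pixels), "rvec" (rotation vector, rad) and "tvec" (3), from world to camera coordinates, as OpenCV has them. Camera axes: x right, y down, z forward; pixel columns grow to the right and rows downward; lengths in m; the calibration is good to about 2 mm. A picture is of the moment at which its call begins.
- manip.sign_off(): hands the job in; it is judged then, once.
The state is a dict: "t": time; "qpos": joint angles; "joint_vel": joint speeds; "effort": joint torques, N m; "tcp_pos": TCP position; "tcp_rot": TCP orientation; "force": force on the tool from outside, world axes, zero at the start; "torque": the same for the moment, N m; "gripper_width": opening from 0.0 (shut) to 1.0 (fully open); "finger_force": force on a finger pad.
Only numpy, scipy, OpenCV 4.12 (cv2) and the standard library are available. Lean on these libraries where they do the work, as an engineer would, in place of code of your own. Each camera call takes 0.05 s, during which the arm holds its last target. There are 200 camera calls.

### The job

Using only pushes of the fingers, slide the castle wall piece along the gluing jig, under the raised clamp arm, until it is fully home against the metal end stop. Then push the red clamp handle down past its dead point until it snaps into lock and the rubber pad presses on the piece. Do not pick up the wall piece, and leave the other things where they stand.

Things in the scene. Friction and masses are not known exactly. Their poses are not given: they have to be found in the camera images.
- jig: Gluing jig, fixed on a wooden riser bench (360 x 498 mm, top 135 mm above the table): grey board 130 (x) x 240 (y) x 12 mm, from y = -105 to +135 mm; origin on the riser's top, z up, y to the robot's left, turned by up to 0.32 rad. Two wooden rails, 21 mm above the riser, leave a channel 75 mm wide about x = 0, from y = -33 to +58 mm. The toggle clamp stands behind the stop, on x = 0, cheeks 71 mm high.
- stop_face (a point): Centre of the end stop's face towards the jig's +y: jig x = 0, y = -30, z = 23 mm. The stop is an aluminium bar 75 mm wide that reaches 34 mm above the riser.
- clamp_arm: Steel clamp arm; origin on its pivot (jig y = -57, z = 50 mm). Open, it leans up over the channel, up to 115 mm above the riser and to jig y = +30 mm. It comes down as the handle goes down.
- wall_piece: Loose tan castle wall piece lying flat on the jig's board (underside 12 mm above the riser) between the rails, 71 (x) x 115 (y) x 12 mm, 40 to 85 g; origin in the centre of its underside, y axis along the jig's y. Starts 18 to 46 mm from the stop and slides along the jig's -y; home, its origin is at jig y = +28 mm and its +y end at +85 mm (to 1 mm).
- clamp_handle (a joint): Angle of the clamp handle (rad): 0 = open, rising at 45 degrees towards the jig's -y; 0.785 = locked, level. Its axis lies along the jig's x at y = -75, z = 62 mm. An over-centre spring (0.6 N m at either end) drives it away from the dead point at 0.42: back to open before it, on to lock after it. Pressing it down takes 4 to 12 N at first, less towards the dead point.
- handle_grip (a point): Point on the centre line of the red handle grip, 82 mm from the handle's pivot. The grip is a round bar 19 mm thick, from 39 to 125 mm from the pivot. Open, this point is at jig y = -133, z = 120 mm; locked, at y = -157, z = 62 mm.
- clamp_pad: Round black rubber pad, 18 mm across, on a spring plunger (1000 N/m, 9 mm travel) at the end of the clamp arm; origin in the centre of its underside. When the clamp is locked it presses straight down at x = 0, y = +15 mm of the jig with about 4 N on a piece lying under it.
- glue_tube: Bystander: white glue tube lying on the riser in front of the jig, about 41x136x28 mm; origin in the centre of its underside.
- marker_red: Bystander: red marker pen lying behind the jig, 14x130x12 mm; origin in the centre of its underside.
- figure_red: Bystander: red toy figure, 26x26x47 mm, standing behind the jig; origin in the centre of its underside.
- figure_green: Bystander: green toy figure, 26x26x47 mm, standing behind the jig; origin in the centre of its underside.
- label_roll: Bystander: white label roll, 60 mm across, 30 mm high, in front of the jig; origin in the centre of its underside.
- tower: Bystander: small round toy tower, 55x55x87 mm, on the table, far left; origin in the centre of its underside.
- roof_cone: Bystander: red conical toy roof, 68x68x85 mm, on the table, far right; origin in the centre of its underside.

How it is judged:
On the way, in this order (a step that is already met when the one before it is completed fails the run):
1. the wall piece is home against the stop while the clamp is still open (y of wall_piece in the frame of jig between 0.022 and 0.0315 m and z of wall_piece in the frame of jig below 0.015 m and angle between the y axis of wall_piece and the y axis of jig, either way round below 0.06 rad and value of joint clamp_handle below 0.25 rad), for 0.2 s.
2. the handle has snapped into lock and the pad presses on the piece (value of joint clamp_handle above 0.74 rad and contact force between clamp_pad and wall_piece above 1.5 N), for 0.2 s.
At the end, for the whole second after the job is handed in: The wall piece lies flat in the jig, within 3.5 mm of the end stop and aligned within 0.06 rad; the clamp handle is locked (joint above 0.74) with the pad pressing on the piece with more than 1.5 N; the piece is at rest (all of step 2 and y of wall_piece in the frame of jig between 0.022 and 0.0315 m and z of wall_piece in the frame of jig below 0.015 m and angle between the y axis of wall_piece and the y axis of jig, either way round below 0.06 rad and linear speed of wall_piece below 0.01 m/s); the robot touches nothing.
It fails at once if the wall piece is lifted off the jig or tipped (z of wall_piece in the frame of jig above 0.022 m or angle between wall_piece's own z axis and vertical above 0.2 rad).
It fails at once if a bystander is moved by more than 20 mm (distance of any of glue_tube, marker_red, figure_red, figure_green, label_roll, tower, roof_cone from where it was at the start of the episode above 0.02 m).
It also fails if it takes over 40 s, if anything falls off the work surface, if the arm or the gripper's body presses on something with over 40 N, if the wrist force passes 120 N, or if a joint passes its speed limit or range.

## Working session

There is one attempt and no reset: what is moved stays moved. The work goes in short steps, Python scripts to look and compute and a tool call to move; the robot and the scene stay as the last step left them, time stands still between calls to the robot, and variables do not carry over. Pictures are saved under pics/ and viewed, at most 10 in all, crops included, and the job is handed in when it is done.

Besides the shell and the picture viewer there is one more tool, called after "Request:" as a command line: name --pt "numbers of a row" for each row, then --argument value for the rest. jog_arm: Moves the arm, as the interface text tells. Shift numbers are shares of 150 mm and turn numbers shares of 90 degrees, none past 1 either way. Its arguments: {"type":"object","properties":{"motion":{"type":"array","items":{"type":"array","items":{"type":"number","minimum":-1,"maximum":1}}},"squeeze":{"type":"number"}},"required":["motion"]}

```bash
mkdir -p pics; ls; cat > h.py <<'E'
import numpy as np, cv2
from plant import sense, optics, manip
def cam(n):
    c=optics.read_camera(n); c['R']=cv2.Rodrigues(np.array(c['rvec'],float))[0]; c['t']=np.array(c['tvec'],float).ravel(); return c
def cloud(c):
    d=c['range_z']; v,u=np.indices(d.shape)
    p=np.stack([(u-c['cx'])/c['fx']*d,(v-c['cy'])/c['fy']*d,d],-1)
    w=(p-c['t'])@c['R']; w[d==0]=np.nan; return w
E
python3 - <<'E'
from h import *
a=cam('scene');b=cam('side')
np.savez('s.npz',a=a['frame'],wa=cloud(a),b=b['frame'],wb=cloud(b))
for n,c in(('scene',a),('side',b)):
    cv2.imwrite(f'pics/{n}0.png',cv2.cvtColor(c['frame'],cv2.COLOR_RGB2BGR)); print(n,-c['R'].T@c['t'])
print(sense())
E
```

```text
pics
scene [0.57722426 0.81168123 0.93327684]
side [ 0.55402619 -0.56903148  0.89658525]
{'t': 0.1, 'qpos': array([-1.26092928e+00,  2.64653835e-01,  1.60522139e+00, -4.16433456e-05,
        1.27371090e+00, -3.69036277e-02]), 'joint_vel': array([ 0.00159865,  0.00021924, -0.00285321, -0.00033932,  0.00015433,
        0.00125297]), 'effort': array([ 1.01892892e-03, -5.03616750e+01, -3.58071148e+01,  7.32250256e-02,
        2.33303168e-02, -6.90890715e-05]), 'tcp_pos': array([ 0.22919522, -0.63421727,  0.23753734]), 'tcp_rot': array([ 9.85004837e-01,  1.72523847e-01, -1.55333049e-04, -9.84761847e-04]), 'force': array([-0.06880541, -0.39190605, -0.26037999]), 'torque': array([ 0.02156333, -0.03205865,  0.05976818]), 'finger_force': 0.0, 'gripper_width': 0.9985466420777374}
```

View pics/scene0.png

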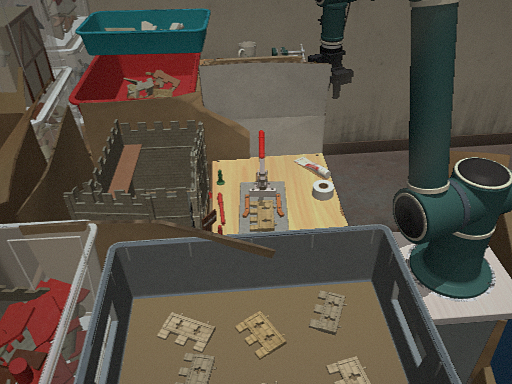

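View pics/side0.png

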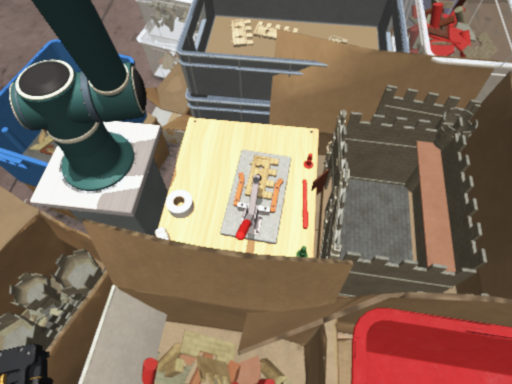

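The scene view shows the jig board around (263,205) with the red handle rising at (262,145). In the side view the board is at about (257,195), with the handle tip at (243,229) and the piece at (265,167). Obstacles (bin, castle, cardboard) surround the riser.

```bash
python3 - <<'E'
from h import *
s=np.load('s.npz')
for n,box in (('a',(120,235,205,345)),('b',(115,262,165,325))):
    im=s[n];w=s['w'+n];r0,r1,c0,c1=box
    m=np.zeros(im.shape[:2],bool);m[r0:r1,c0:c1]=1
    hsv=cv2.cvtColor(im,cv2.COLOR_RGB2HSV).astype(int);H,S,V=hsv[...,0],hsv[...,1],hsv[...,2]
    z=w[...,2]
    top=m&(abs(z-.135)<.005); q=w[top]; print(n,'riser',np.percentile(q,[1,50,99],axis=0).round(3).tolist())
    g=m&(abs(z-.147)<.006)&(S<60); k,l,st,_=cv2.connectedComponentsWithStats(g.astype(np.uint8)); i=1+np.argmax(st[1:,4])
    q=w[l==i]; rc=cv2.minAreaRect(q[:,:2].astype(np.float32)); print('board',rc,np.median(q[:,2]),st[i])
    red=m&((H<6)|(H>174))&(S>150)
    k,l,st,_=cv2.connectedComponentsWithStats(red.astype(np.uint8))
    for i in range(1,k):
        if st[i,4]>8:
            q=w[l==i]; print('red',st[i],np.nanpercentile(q,[3,50,97],axis=0).round(3).tolist())
    t=m&(abs(z-.159)<.006)&(H>10)&(H<28)&(S>60)
    k,l,st,_=cv2.connectedComponentsWithStats(t.astype(np.uint8))
    for i in range(1,k):
        if st[i,4]>30:
            q=w[l==i]; print('tan',st[i],np.median(q,axis=0).round(4),cv2.minAreaRect(q[:,:2].astype(np.float32)))
    # rails orange
    t=m&(H<15)&(H>6)&(S>130)
    k,l,st,_=cv2.connectedComponentsWithStats(t.astype(np.uint8))
    for i in range(1,k):
        if st[i,4]>30:
            q=w[l==i]; print('rail',st[i],np.nanmedian(q,axis=0).round(4),cv2.minAreaRect(q[:,:2].astype(np.float32)))
# max-height grid, 5cm cells
P=np.concatenate([s['wa'].reshape(-1,3),s['wb'].reshape(-1,3)]);P=P[~np.isnan(P[:,0])]
xs=np.arange(.2,1.0,.05);ys=np.arange(-.5,.5,.05)
print('y  ',(ys*100).round().astype(int))
for x in xs:
    print(round(x,2),[int(100*max([-.01]+P[(P[:,0]>=x)&(P[:,0]<x+.05)&(P[:,1]>=y)&(P[:,1]<y+.05)][:,2].tolist())) for y in ys])
for n in 'ab':
    r0,r1,c0,c1=(120,235,205,345) if n=='a' else (115,262,165,325)
    o=cv2.resize(s[n][r0:r1,c0:c1],None,fx=4.8,fy=4.8,interpolation=cv2.INTER_CUBIC);cv2.imwrite(f'pics/crop_{n}.png',o[...,::-1]); 
E
```

```text
a riser [[0.29, -0.424, 0.131], [0.425, -0.241, 0.134], [0.646, -0.054, 0.139]]
board ((0.4900182783603668, -0.14883431792259216), (0.21745997667312622, 0.09928987920284271), 86.11819458007812) 0.1464633265531037 [250 181  39  50 645]
red [259 130   6  28 138] [[0.489, -0.309, 0.233], [0.496, -0.282, 0.259], [0.504, -0.256, 0.286]]
red [209 192   3   7  15] [[0.659, -0.383, 0.011], [0.662, -0.372, 0.016], [0.665, -0.342, 0.035]]
red [218 193   7  32 107] [[0.615, -0.208, 0.14], [0.62, -0.148, 0.146], [0.628, -0.087, 0.149]]
red [218 225   4  10  29] [[0.62, -0.036, 0.157], [0.623, -0.032, 0.169], [0.628, -0.028, 0.18]]
tan [206 149  44   8 152] [ 0.593  -0.4037  0.1594] ((0.5939921736717224, -0.4034058153629303), (0.136929452419281, 0.014125569723546505), 1.7546825408935547)
tan [243 194  34  37 680] [ 0.5138 -0.1015  0.1562] ((0.5184031128883362, -0.11215653270483017), (0.15148906409740448, 0.08481977134943008), 88.13019561767578)
tan [276 194   8  22  80] [ 0.4611 -0.1314  0.1551] ((0.46112096309661865, -0.134778693318367), (0.09186246991157532, 0.014535079710185528), 88.9227752685
[... 2566 characters left out ...]
34, 34, 18, 17, 17, 18, 17]
0.6 [35, 45, 45, 13, 18, 15, 15, 17, 17, 18, 13, 17, 33, 35, 17, 17, 18, 17, 16, 17]
0.65 [35, 45, 45, 32, 32, 32, 32, 32, 32, 32, 6, 18, 35, 35, 17, 18, 17, 18, 18, 17]
0.7 [34, 36, 34, 32, 8, 8, 8, 8, 8, 32, -1, 17, 36, 35, 18, 17, 16, 17, 17, 17]
0.75 [30, 36, 36, 32, -1, 8, 8, 8, 8, 32, 35, 17, 36, 30, 16, 16, 16, 17, 17, 17]
0.8 [32, 36, 36, 32, 25, 25, 25, 25, 25, 32, 34, -1, 36, 36, 36, 35, 35, 35, 35, 28]
0.85 [33, 36, 36, 34, 34, 34, 34, 34, 33, 32, 35, -1, 36, 36, 36, 36, 36, 36, 36, 36]
0.9 [34, 36, 36, -1, 33, 33, 34, 34, 34, 34, 35, -1, 36, 25, 28, 30, 29, 31, 31, 28]
0.95 [34, 35, 35, -1, 1, -1, -1, 36, 36, 36, 36, -1, 36, 25, 32, 33, 29, 29, 29, 26]
```

```bash
python3 - <<'E'
from h import *
s=np.load('s.npz')
th=np.deg2rad(-4.5);X=np.array([np.cos(th),np.sin(th)]);Y=np.array([-np.sin(th),np.cos(th)]);O=np.array([.504,-.152])
for n in 'ab':
    w=s['w'+n];p=w[...,:2]-O;jx=p@X;jy=p@Y;z=w[...,2]
    m=(abs(jx)<.03)&(z>.154)&(z<.166)&(jy>.06)&(jy<.16)
    print(n,'piece end',[ (round(a,3),np.round(np.percentile(jy[m&(abs(jx-a)<.006)],[95,100]),4).tolist()) for a in (-.024,-.012,0,.012,.024) if (m&(abs(jx-a)<.006)).any()])
    m=(abs(jx)<.035)&(z>.154)&(z<.163)&(jy>.06)&(jy<.16); print('x range',jx[m].min(),jx[m].max())
P=np.concatenate([s['wa'].reshape(-1,3),s['wb'].reshape(-1,3)])
for x in np.arange(.3,.7,.05):
    q=P[(abs(P[:,0]-x)<.025)&(P[:,1]<-.3)&(P[:,1]>-.6)&(P[:,2]>.3)]; print(round(x,2),'box y max',q[:,1].max() if len(q) else None, q[:,2].max() if len(q) else None)
P=P[(P[:,2]>.2)&(abs(P[:,0]-.5)<.15)&(P[:,1]>.0)&(P[:,1]<.2)];print('bin edge y',P[:,1].min())
E
```

```text
a piece end [(-0.024, [0.1125, 0.1138]), (-0.012, [0.1139, 0.1156]), (0, [0.1132, 0.1158]), (0.012, [0.1132, 0.1153]), (0.024, [0.1138, 0.1145])]
x range -0.03359257857669263 0.034201865140827924
b piece end [(-0.024, [0.1101, 0.1123]), (-0.012, [0.1114, 0.1157]), (0, [0.1118, 0.1151]), (0.012, [0.1086, 0.1139]), (0.024, [0.1123, 0.1161])]
x range -0.03368685113978021 0.034898809222506856
0.3 box y max -0.3779368832473683 0.5569545953414179
0.35 box y max -0.38308286615904 0.45041471647167164
0.4 box y max -0.38760404330220877 0.4529329724767422
0.45 box y max -0.3954169942518198 0.4540302276977887
0.5 box y max -0.3978315115160235 0.45516281255238417
0.55 box y max -0.3976798866085049 0.45470341868534025
0.6 box y max -0.3958727306634516 0.45489986507779745
0.65 box y max -0.3053513951284574 0.45345770928269
bin edge y 0.10369169609289987
```

View pics/crop_b.png

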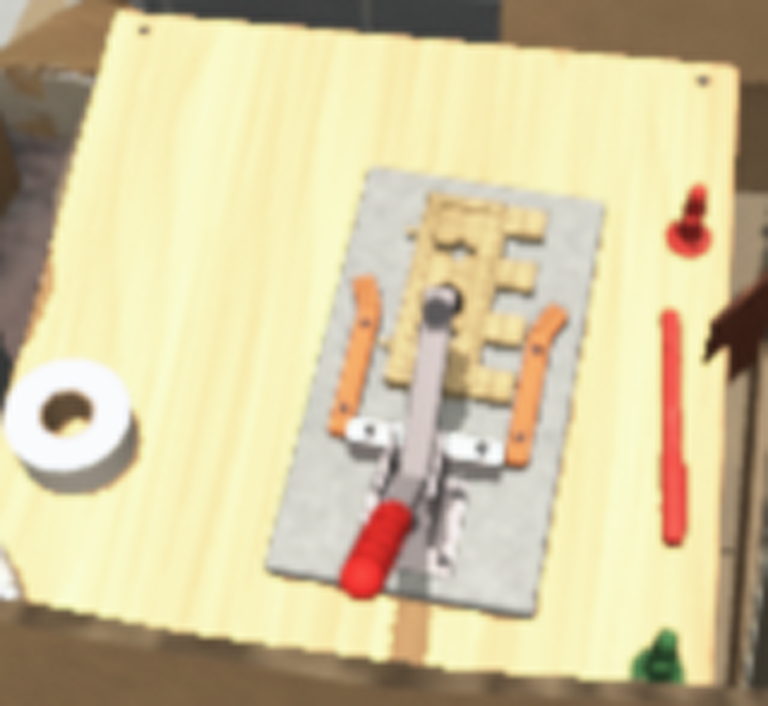

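Request:
jog_arm --pt "0 0 0 0 0 -0.33 -1" --pt "0 0 0 0 0 -0.66 -1" --pt "0 0 0 0 0 -1 -1" --pt "0 0 0 0 0 -1 -1"

```text
t: 0.5
tcp_pos: [0.2303, -0.6374, 0.3986]
tcp_rot: [0.985, 0.173, 0.001, 0.007]
force: [-0.2, -0.3, 0.2]
gripper_width: 0.664
finger_force: 0.0
```

Piece's +y end is at jig y ≈ 0.114 (crop: end face across the top at (430–545, 200)), aligned, so 29 mm must be travelled. Board, rails and handle agree on jig origin (0.504, -0.152), yaw -4.5°.

Request:
jog_arm --pt "0 0 -0.09 0 0 -0.33 -1" --pt "0 0 -0.18 0 0 -0.66 -1" --pt "0 0 -0.27 0 0 -0.9 -1" --pt "0 0 -0.36 0.3 0 -0.9 -1" --pt "0 0 -0.45 0.6 0 -0.9 -1" --pt "0 0 -0.54 0.9 -0.3 -0.9 -1" --pt "0 0 -0.63 1 -0.6 -0.9 -1" --pt "0 0 -0.715 1 -0.9 -0.9 -1" --pt "0 0 -0.715 1 -1 -0.9 -1"

```text
t: 1.4
tcp_pos: [0.3194, -0.4389, 0.5238]
tcp_rot: [0.74, 0.673, 0.0, -0.0]
force: [0.4, 0.7, -0.2]
gripper_width: 0.007
finger_force: 0.0
```

```bash
cat > rel.py <<'E'
import sys
from h import *
from scipy.spatial.transform import Rotation as Ro
# jig target (mm) x y, world z -> shift in tool units
th=np.deg2rad(-4.5);X=np.array([np.cos(th),np.sin(th),0]);Y=np.array([-np.sin(th),np.cos(th),0]);O=np.array([.504,-.152,0])
s=sense();p=np.array(s['tcp_pos']);R=Ro.from_quat(s['tcp_rot']);d=p-O
print('t',s['t'],'tcp',p.round(4),'jig',(d@X).round(4),(d@Y).round(4),'force',np.round(s['force'],1))
T=np.column_stack([Y,X,[0,0,-1]])
print('turn needed',(R.inv()*Ro.from_matrix(T)).as_rotvec()/(np.pi/2))
for a in sys.argv[1:]:
    x,y,z=map(float,a.split(','));t=O+X*x/1e3+Y*y/1e3;t[2]=z/1e3
    print(a,(R.inv().apply(t-p)/.15).round(3))
E
python3 rel.py 0,125,540 0,125,200 0,125,152
```

```text
t 1.4 tcp [ 0.3194 -0.4389  0.5238] jig -0.1616 -0.3005 force [ 0.4  0.7 -0.2]
turn needed [-9.77547038e-05 -6.23569381e-04 -1.06361774e-02]
0,125,540 [ 2.855  1.029 -0.106]
0,125,200 [2.852 1.03  2.161]
0,125,152 [2.852 1.03  2.481]
```

Request:
jog_arm --pt "0 0 -0.01 0.3 0.3 0 -1" --pt "0 0 -0.01 0.6 0.6 0 -1" --pt "0 0 -0.01 0.9 0.9 0 -1" --pt "0 0 -0.01 1 1 0 -1" --pt "0 0 -0.01 1 1 0 -1"

```text
t: 1.9
tcp_pos: [0.4868, -0.3053, 0.5221]
tcp_rot: [0.735, 0.678, 0.001, -0.001]
force: [0.1, -1.2, 0.0]
gripper_width: 0.004
finger_force: 0.0
```

Request:
jog_arm --pt "0 0 0 0.3 0 0 -1" --pt "0 0 0 0.6 0 0 -1" --pt "0 0 0 0.9 0 0 -1" --pt "0 0 0 1 0 0 -1"

```text
t: 2.3
tcp_pos: [0.4963, -0.1564, 0.5236]
tcp_rot: [0.736, 0.677, 0.0, -0.0]
force: [-0.1, -0.9, -0.7]
gripper_width: 0.003
finger_force: 0.0
```

Request:
jog_arm --pt "0 0 0 0.3 0 0 -1" --pt "0 0 0 0.6 0 0 -1" --pt "0 0 0 0.9 0 0.3 -1" --pt "0 0 0 0.9 0 0.6 -1" --pt "0 0 0 0.9 0 0.9 -1" --pt "0 0 0 0.9 0 0.9 -1" --pt "0 0 0 0.9 0 0.9 -1"

```text
t: 3.0
tcp_pos: [0.5075, -0.0254, 0.388]
tcp_rot: [0.737, 0.676, -0.001, -0.001]
force: [0.0, 0.7, 2.3]
gripper_width: 0.004
finger_force: 0.0
```

```bash
python3 rel.py 0,131,240 0,131,152
```

```text
t 3.0 tcp [ 0.5075 -0.0254  0.388 ] jig -0.0064 0.1265 force [0.  0.7 2.3]
turn needed [-0.00188438  0.00030142 -0.00464846]
0,131,240 [0.031 0.045 0.987]
0,131,152 [0.031 0.047 1.573]
```

Request:
jog_arm --pt "0 0 0 0.03 0.04 0.3 -1" --pt "0 0 0 0.04 0.045 0.6 -1" --pt "0 0 0 0.04 0.045 0.9 -1" --pt "0 0 0 0.04 0.045 1 -1" --pt "0 0 0 0.04 0.045 1 -1" --pt "0 0 0 0.04 0.045 1 -1"

```text
t: 3.6
tcp_pos: [0.5182, -0.0199, 0.2428]
tcp_rot: [0.737, 0.676, 0.002, 0.002]
force: [0.3, -0.4, 0.9]
gripper_width: 0.004
finger_force: 0.0
```

```bash
python3 rel.py 0,132,170 0,132,152; python3 - <<'E'
from h import *
c=cam('scene');o=cv2.resize(c['frame'][100:250,190:360],None,fx=4,fy=4,interpolation=cv2.INTER_CUBIC);cv2.imwrite('pics/s2.png',o[...,::-1])
E
```

```text
t 3.6 tcp [ 0.5182 -0.0199  0.2428] jig 0.0038 0.1328 force [ 0.3 -0.4  0.9]
turn needed [ 3.80196156e-03  3.70427949e-05 -4.64879386e-03]
0,132,170 [-0.005 -0.028  0.486]
0,132,152 [-0.005 -0.029  0.605]
```

View pics/s2.png

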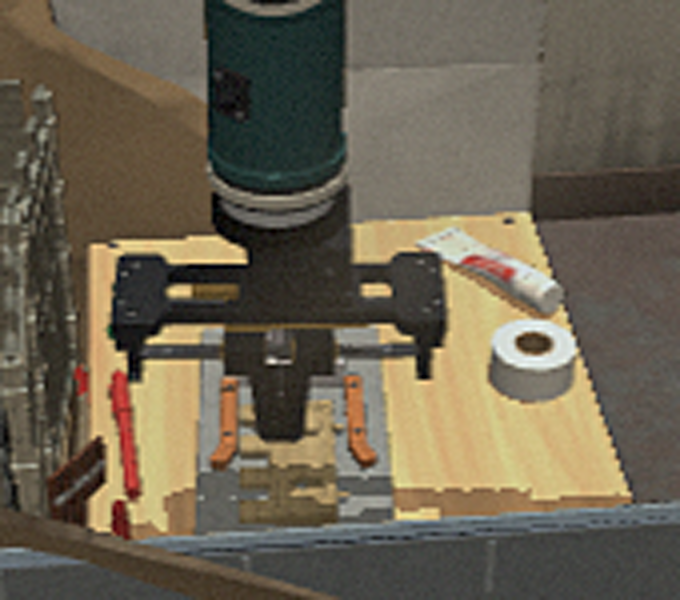

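The view shows the closed fingers above the piece, at (283,430), and the gripper body spread across x, clear of the figures and rails. Descend and push.

Request:
jog_arm --pt "0 0 0 0 -0.02 0.2 -1" --pt "0 0 0 0 -0.028 0.4 -1" --pt "0 0 0 0 -0.028 0.5 -1" --pt "0 0 0 0 -0.028 0.58 -1" --pt "0 0 0 0 -0.028 0.6 -1" --pt "0 0 0 0 -0.028 0.6 -1"

```text
t: 4.25
tcp_pos: [0.5119, -0.019, 0.1495]
tcp_rot: [0.737, 0.676, 0.0, 0.0]
force: [-0.2, 0.0, 0.4]
gripper_width: 0.004
finger_force: 0.0
```

```bash
python3 rel.py 0,104,152 0,94,152
```

```text
t 4.25 tcp [ 0.5119 -0.019   0.1495] jig -0.0026 0.1333 force [-0.2  0.   0.4]
turn needed [ 6.40644558e-04  3.97398171e-06 -4.18720136e-03]
0,104,152 [-0.195  0.019 -0.017]
0,94,152 [-0.262  0.019 -0.017]
```

Request:
jog_arm --pt "0 0 0 -0.02 0.01 -0.01 -1" --pt "0 0 0 -0.045 0.02 -0.017 -1" --pt "0 0 0 -0.07 0.02 -0.017 -1" --pt "0 0 0 -0.095 0.02 -0.017 -1" --pt "0 0 0 -0.12 0.02 -0.017 -1" --pt "0 0 0 -0.145 0.02 -0.017 -1" --pt "0 0 0 -0.17 0.02 -0.017 -1" --pt "0 0 0 -0.195 0.02 -0.017 -1" --pt "0 0 0 -0.215 0.02 -0.017 -1" --pt "0 0 0 -0.23 0.02 -0.017 -1" --pt "0 0 0 -0.23 0.02 -0.017 -1"

```text
t: 5.35
tcp_pos: [0.5111, -0.054, 0.1512]
tcp_rot: [0.737, 0.676, -0.0, 0.0]
force: [0.2, -0.0, -0.0]
gripper_width: 0.003
finger_force: 0.1
```

```bash
python3 rel.py 0,94,152; python3 - <<'E'
from h import *
c=cam('side');w=cloud(c)
th=np.deg2rad(-4.5);X=np.array([np.cos(th),np.sin(th)]);Y=np.array([-np.sin(th),np.cos(th)]);p=w[...,:2]-[.504,-.152]
jx=p@X;jy=p@Y;z=w[...,2]
hsv=cv2.cvtColor(c['frame'],cv2.COLOR_RGB2HSV).astype(int)
for a in(-.03,-.02,.02,.03):
    m=(abs(jx-a)<.006)&(abs(z-.159)<.006)&(jy>.04)&(jy<.15)&(hsv[...,1]>60);print(a,m.sum(),np.percentile(jy[m],[95,100]).round(4) if m.any() else 0)
o=cv2.resize(c['frame'][130:250,200:320],None,fx=5,fy=5,interpolation=cv2.INTER_CUBIC);cv2.imwrite('pics/s3.png',o[...,::-1])
E
```

```text
t 5.35 tcp [ 0.5111 -0.054   0.1512] jig -0.0006 0.0983 force [ 0.2 -0.  -0. ]
turn needed [-0.00011993  0.00025644 -0.0043581 ]
0,94,152 [-0.029  0.004 -0.006]
-0.03 39 [0.0843 0.0867]
-0.02 71 [0.0862 0.089 ]
0.02 60 [0.0851 0.0885]
0.03 45 [0.0851 0.0872]
```

View pics/s3.png

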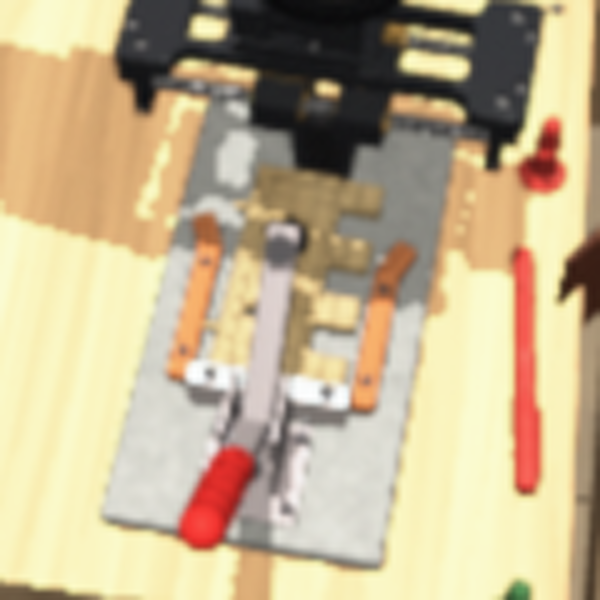

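The piece is nearly at the stop (lower end at (265,365), white stop at (265,385)). Push on until the force rises.

Request:
jog_arm --pt "0 0 0 -0.01 0 0 -1" --pt "0 0 0 -0.02 0 0 -1" --pt "0 0 0 -0.028 0 0 -1" --pt "0 0 0 -0.028 0 0 -1" --pt "0 0 0 -0.028 0 0 -1"

```text
t: 5.9
tcp_pos: [0.5107, -0.0578, 0.1511]
tcp_rot: [0.737, 0.676, -0.0, -0.0]
force: [-0.1, -0.1, 0.4]
gripper_width: 0.002
finger_force: 0.0
```

```bash
python3 rel.py 0,92,152
```

```text
t 5.9 tcp [ 0.5107 -0.0578  0.1511] jig -0.0007 0.0944 force [-0.1 -0.1  0.4]
turn needed [-0.00023481  0.00012395 -0.00423452]
0,92,152 [-0.016  0.005 -0.006]
```

Request:
jog_arm --pt "0 0 0 -0.01 0 0 -1" --pt "0 0 0 -0.02 0 0 -1" --pt "0 0 0 -0.02 0 0 -1" --pt "0 0 0 -0.02 0 0 -1"

```text
t: 6.3
tcp_pos: [0.5105, -0.0583, 0.1512]
tcp_rot: [0.737, 0.676, 0.001, -0.002]
force: [0.3, 8.7, -0.2]
gripper_width: 0.007
finger_force: 4.6
```

Solid contact with the stop (8.7 N). Back off, rise, and go to the handle.

Request:
jog_arm --pt "0 0 0 0.05 0 0 -1" --pt "0 0 0 0.15 0 0 -1" --pt "0 0 0 0.15 0 -0.3 -1" --pt "0 0 0 0.15 0 -0.6 -1" --pt "0 0 0 0.15 0 -0.9 -1" --pt "0 0 0 0.15 0 -1 -1" --pt "0 0 0 0.15 0 -1 -1"

```text
t: 7.0
tcp_pos: [0.5143, -0.0381, 0.3046]
tcp_rot: [0.736, 0.677, 0.002, 0.003]
force: [-0.2, -1.2, -0.1]
gripper_width: 0.001
finger_force: 0.0
```

Request:
jog_arm --pt "0 0 0 0 0 -0.3 -1" --pt "0 0 0 0 0 -0.4 -1" --pt "0 0 0 -0.3 0 -0.4 -1" --pt "0 0 0 -0.6 0 -0.4 -1" --pt "0 0 0 -0.9 0 -0.4 -1" --pt "0 0 0 -0.9 0 -0.4 -1"

```text
t: 7.6
tcp_pos: [0.5, -0.1771, 0.3587]
tcp_rot: [0.738, 0.674, -0.002, -0.001]
force: [0.6, 0.6, -0.9]
gripper_width: 0.002
finger_force: 0.0
```

```bash
python3 rel.py 0,-135,350 0,-135,285 0,-135,205; python3 - <<'E'
from h import *
c=cam('scene');w=cloud(c)
th=np.deg2rad(-4.5);X=np.array([np.cos(th),np.sin(th)]);Y=np.array([-np.sin(th),np.cos(th)]);p=w[...,:2]-[.504,-.152]
jx=p@X;jy=p@Y;z=w[...,2];hsv=cv2.cvtColor(c['frame'],cv2.COLOR_RGB2HSV).astype(int)
for a in(-.02,0,.02):
    m=(abs(jx-a)<.006)&(abs(z-.159)<.006)&(jy>.04)&(jy<.15)&(hsv[...,1]>60);print(a,m.sum(),np.percentile(jy[m],[95,100]).round(4) if m.any() else 0)
s=np.load('s.npz');
for n in 'ab':
    w=s['w'+n];h=cv2.cvtColor(s[n],cv2.COLOR_RGB2HSV).astype(int);p=w[...,:2]-[.504,-.152]
    m=((h[...,0]<6)|(h[...,0]>174))&(h[...,1]>150)&(w[...,2]>.22)&(abs(p@X)<.05)&(abs(p@Y+.13)<.06);print('grip',np.median((p@X)[m]),np.median((p@Y)[m]),np.median(w[...,2][m]),np.percentile((p@X)[m],[2,98]))
E
```

```text
t 7.6 tcp [ 0.5    -0.1771  0.3587] jig -0.002 -0.0253 force [ 0.6  0.6 -0.9]
turn needed [-0.00189899  0.00101163 -0.0076123 ]
0,-135,350 [-0.731  0.022  0.059]
0,-135,285 [-0.73   0.023  0.493]
0,-135,205 [-0.729  0.025  1.026]
-0.02 45 [0.0841 0.0862]
0 53 [0.0855 0.0863]
0.02 29 [0.0851 0.0862]
grip 0.0024634603881559906 -0.12984276775489909 0.25875518216819166 [-0.0036838   0.00861681]
grip 0.0028357507892552876 -0.14493994366682283 0.2785956517916124 [-0.00511156  0.00958644]
```

Piece end at 85 mm: home. Grip is at jig x ≈ +2 mm.

Request:
jog_arm --pt "0 0 -0.005 -0.3 0.02 0 -1" --pt "0 0 -0.005 -0.6 0.035 0 -1" --pt "0 0 -0.005 -0.73 0.035 0 -1" --pt "0 0 -0.005 -0.73 0.035 0.2 -1" --pt "0 0 -0.005 -0.73 0.035 0.35 -1" --pt "0 0 -0.005 -0.73 0.035 0.4 -1" --pt "0 0 -0.005 -0.73 0.035 0.4 -1"

```text
t: 8.35
tcp_pos: [0.4964, -0.2807, 0.2988]
tcp_rot: [0.734, 0.68, -0.0, -0.002]
force: [-0.2, -0.2, 0.4]
gripper_width: 0.003
finger_force: 0.0
```

```bash
python3 rel.py 2,-135,285 2,-135,206; python3 - <<'E'
from h import *
c=cam('side');o=cv2.resize(c['frame'][130:270,190:340],None,fx=4,fy=4,interpolation=cv2.INTER_CUBIC);cv2.imwrite('pics/s4.png',o[...,::-1])
E
```

```text
t 8.35 tcp [ 0.4964 -0.2807  0.2988] jig 0.0025 -0.1289 force [-0.2 -0.2  0.4]
turn needed [-0.00234474 -0.00144487  0.00152517]
2,-135,285 [-0.041 -0.003  0.092]
2,-135,206 [-0.042 -0.001  0.619]
```

View pics/s4.png

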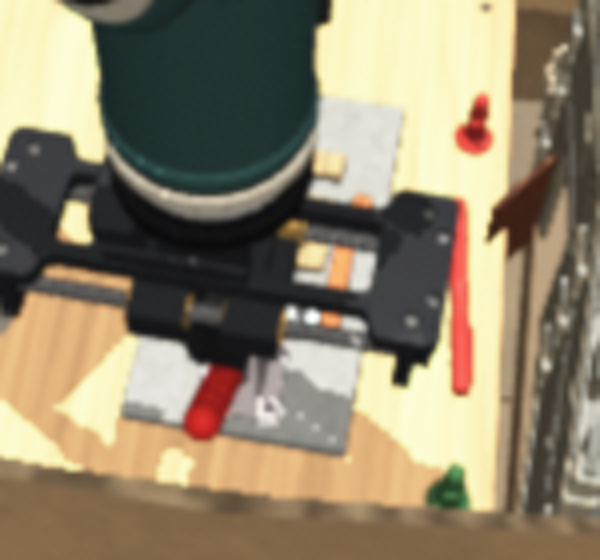

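Finger tips (225,350) sit over the red handle's centre line. Press down.

Request:
jog_arm --pt "0 0 0 -0.04 0 0.06 -1" --pt "0 0 0 -0.04 0 0.1 -1" --pt "0 0 0 -0.04 0 0.14 -1" --pt "0 0 0 -0.04 0 0.18 -1" --pt "0 0 0 -0.04 0 0.22 -1" --pt "0 0 0 -0.04 0 0.26 -1" --pt "0 0 0 -0.04 0 0.3 -1" --pt "0 0 0 -0.04 0 0.34 -1"

```text
t: 9.2
tcp_pos: [0.4975, -0.2893, 0.2521]
tcp_rot: [0.734, 0.679, 0.0, 0.002]
force: [0.1, -0.8, 5.1]
gripper_width: 0.009
finger_force: 2.2
```

```bash
python3 rel.py 2,-135,206
```

```text
t 9.2 tcp [ 0.4975 -0.2893  0.2521] jig 0.0043 -0.1374 force [ 0.1 -0.8  5.1]
turn needed [0.00222276 0.00158993 0.0007202 ]
2,-135,206 [ 0.017 -0.016  0.308]
```

Request:
jog_arm --pt "0 0 0 0.01 -0.01 0.04 -1" --pt "0 0 0 0.01 -0.01 0.08 -1" --pt "0 0 0 0.01 -0.01 0.12 -1" --pt "0 0 0 0.01 -0.01 0.16 -1" --pt "0 0 0 0.01 -0.01 0.2 -1" --pt "0 0 0 0.01 -0.01 0.24 -1" --pt "0 0 0 0.01 -0.01 0.27 -1" --pt "0 0 0 0.01 -0.01 0.29 -1" --pt "0 0 0 0.01 -0.01 0.29 -1"

```text
t: 10.1
tcp_pos: [0.4951, -0.2867, 0.2068]
tcp_rot: [0.734, 0.679, -0.0, -0.0]
force: [-0.6, 0.9, 0.1]
gripper_width: 0.003
finger_force: 0.0
```

Request:
jog_arm --pt "0 0 0 0 0 -0.2 -1" --pt "0 0 0 0 0 -0.5 -1" --pt "0 0 0 0 0 -0.8 -1" --pt "0 0 0 0 0 -1 -1" --pt "0 0 0 0 0 -1 -1" --pt "0 0 0 0 0 -1 -1"

```text
t: 10.7
tcp_pos: [0.4955, -0.2869, 0.3575]
tcp_rot: [0.734, 0.679, 0.0, 0.001]
force: [0.2, 0.1, -0.7]
gripper_width: 0.004
finger_force: 0.0
```

Request:
jog_arm --pt "0 0 0 0 0 -0.3 -1" --pt "0 0 0 0 0 -0.6 -1" --pt "0 0 0 0 0 -0.9 -1" --pt "0 0 0 0 0 -0.9 -1" --pt "0 0 0 0 0 -0.9 -1" --pt "0 0 0 0 0 -0.9 -1"

```text
t: 11.3
tcp_pos: [0.4947, -0.2864, 0.4884]
tcp_rot: [0.734, 0.679, -0.001, -0.002]
force: [-0.6, 0.7, -0.4]
gripper_width: 0.008
finger_force: 0.0
```

```bash
python3 rel.py; python3 - <<'E'
from h import *
c=cam('scene');w=cloud(c)
th=np.deg2rad(-4.5);X=np.array([np.cos(th),np.sin(th)]);Y=np.array([-np.sin(th),np.cos(th)]);p=w[...,:2]-[.504,-.152]
jx=p@X;jy=p@Y;z=w[...,2];hsv=cv2.cvtColor(c['frame'],cv2.COLOR_RGB2HSV).astype(int)
for a in(-.02,0,.02):
    m=(abs(jx-a)<.006)&(abs(z-.159)<.006)&(jy>.04)&(jy<.15)&(hsv[...,1]>60);print(a,m.sum(),np.percentile(jy[m],[95,100]).round(4) if m.any() else 0)
m=((hsv[...,0]<6)|(hsv[...,0]>174))&(hsv[...,1]>150)&(abs(jx)<.03)&(jy<-.09)&(jy>-.25)&(z>.17)
print('handle',m.sum(),np.percentile(jy[m],[2,98]),np.percentile(z[m],[2,50,98]))
o=cv2.resize(c['frame'][100:250,190:360],None,fx=4,fy=4,interpolation=cv2.INTER_CUBIC);cv2.imwrite('pics/s5.png',o[...,::-1])
E
```

```text
t 11.3 tcp [ 0.4947 -0.2864  0.4884] jig 0.0012 -0.1348 force [-0.6  0.7 -0.4]
turn needed [-0.0028455  -0.00152341  0.00079118]
-0.02 45 [0.0847 0.0857]
0 56 [0.0852 0.087 ]
0.02 32 [0.0857 0.0886]
handle 86 [-0.19160296 -0.09766391] [0.19904914 0.20420458 0.64915887]
```

View pics/s5.png

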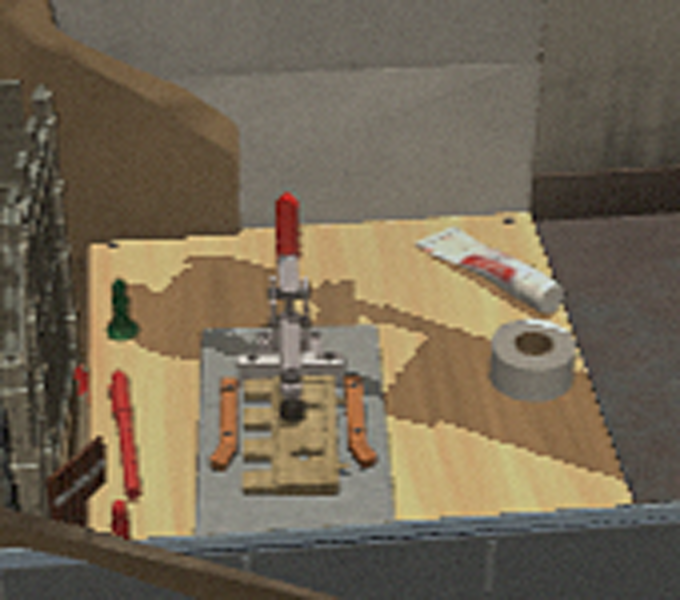

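The handle is level: its top is at z ≈ 0.204 and it spans y -98 to -192. The pad is on the piece at (292,408), the piece is home, and the bystanders haven't moved.

```bash
python3 -c "
from plant import manip
print(manip.sign_off())"
```

```text
the job is handed in; nothing more can be done
None
```

The wall piece is home against the end stop (+y end measured at about 85 mm), the handle is level as in lock with the pad down on the piece, and the job was handed in at about 11 s; sign-off returned no verdict, and I saw the pad's contact but could not measure its force.

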